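Lock out the training console

TASK

Lock out the sloped training console: first swing its main switch lever all the way down towards the low edge of the panel (off). Then push the steel eye of the lockout fob past the sprung gate of the snap hook, so that the eye is caught inside and the gate has sprung shut behind it, and let go of the fob. Leave the terminal strip, the contactor and the screwdriver on the bench where they are.

Things in the scene. Friction and masses are not known exactly. Their poses are not given: they have to be found in the camera images.
- console: Fixed steel stand (foot 240 x 300 mm) with a grey panel, 305 x 300 mm, rising at 38 deg along +x, away from the robot. Origin: centre of its underside; z up. Panel low edge at x -120, z 60 mm; high edge at x 120, z 248. Main switch at y +75, snap hook at y -65. Breakers 56 mm high stand 88 mm uphill of the lever's pivot; an 18 mm high terminal row lies near the low edge.
- main_switch (a joint): Angle of the main switch lever (rad): 0 to 0.1 at the start (on, leaning 0.5 rad uphill of the panel's normal), 1.0 at its stop (off, leaning 0.5 rad downhill). Off means above 0.9. The lever stays where it is left; it takes about 1 N at its tip.
- main_switch_tip (a point): Centre of the 26 mm black ball at the end of the main switch lever, a 10 mm steel rod. The lever turns about console y; its pivot is 80 mm from the ball centre, 22 mm above the panel and as far up the slope as the hook's nose, on a housing 70 mm (along the slope) x 50 x 25 mm high.
- snap_hook: Fixed hook of 8 mm steel bar. Origin on the panel below the nose; x up the slope, y = console y, z along the panel's outward normal (38 deg from vertical). Bar centres, mm: nose at x 0, z 28 to 84; bottom at z 20; shank at x 36, z 0 to 125, then back to x 78. The shank overhangs the mouth: the eye's bar must go in square to the panel, along -z at x about 16, from z 100 to below 45.
- gate (a joint): Angle of the hook's sprung gate (rad): 0 shut, 1.2 fully pushed in. A 6 mm bar, 33 mm long, hinged on the shank at x 36, z 88 mm of the snap hook's frame, its free end beneath the nose ball; it closes the 28 mm mouth and swings only inwards, to the panel. Pushing it in takes about 2 to 5 N; it springs shut by itself once the eye's bar is below z 45 mm.
- hook_nose (a point): Centre of the 10 mm ball at the end of the snap hook's nose (x 0, y 0, z 84 mm of the snap hook's frame).
- fob: Loose lockout fob, 117 mm long, about 110 g: black plastic block 80 x 36 x 22 mm, and on its front end a steel eye of 7 mm bar, flat in the plane z 11 mm, hole 29 mm long (x 40 to 69) and 27 mm wide. Origin: centre of the block's underside; x towards the eye, z up. Lies flat beside the console (either side), eye away from the robot. Can be gripped across its 36 mm width.
- eye_bar (a point): Middle of the eye's outer cross bar (bar centre), the part that goes inside the hook: x 73, y 0, z 11 mm of the fob's frame. The block stays outside the hook, downhill of the nose, which then stands in the eye's hole.
- terminal_strip: Loose grey terminal strip, 120 x 26 x 22 mm, a bystander on the bench, on the other side of the console from the fob. Origin: centre of its underside; x along its length.
- contactor: Loose black and grey contactor block, 75 x 55 x 75 mm high, a bystander. Origin: centre of its underside.
- screwdriver: Loose screwdriver with a black handle, lying on the bench, a bystander. Its length runs along its x.
Mind the look-alikes: they are no part of the job. Leave any yellow look-alike of the fob alone.

How it is judged (in metres and radians):
On the way, in this order (a step that is already met when the one before it is completed fails the run):
1. the main switch lever is down at off (value of joint main_switch above 0.9 rad), for 0.2 s.
2. the eye's bar is inside the snap hook and the gate has shut behind it (x of eye_bar in the frame of snap_hook between 0.003 and 0.034 m and y of eye_bar in the frame of snap_hook between -0.02 and 0.02 m and z of eye_bar in the frame of snap_hook between 0.015 and 0.075 m and x of fob in the frame of snap_hook below -0.02 m and value of joint gate below 0.15 rad), for 0.2 s.
At the end, for the whole second after the job is handed in: Lever at off (above 0.9). Fob at rest on the snap hook: the middle of its eye's outer bar inside the hook (hook frame: x 3 to 34, y within 20, z 15 to 75 mm), its block's origin on the low side (x below -20 mm), the gate shut (below 0.15 rad) (all of step 2 and value of joint main_switch above 0.9 rad and linear speed of fob below 0.02 m/s); the robot touches nothing.
It fails at once if the terminal strip is moved more than 30 mm (distance of terminal_strip from where it was at the start of the episode above 0.03 m).
It fails at once if the contactor is moved more than 30 mm (distance of contactor from where it was at the start of the episode above 0.03 m).
It fails at once if the screwdriver is moved more than 30 mm (distance of screwdriver from where it was at the start of the episode above 0.03 m).
It also fails if it takes over 54 s, if anything falls off the work surface, if the arm or the gripper's body presses on something with over 40 N, if the wrist force passes 120 N, or if a joint passes its speed limit or range.

ROBOT

A 6-joint arm with a two-finger parallel gripper is mounted at the origin on the work surface. World frame = base frame: x ahead of the robot, y to its left, z up, the work surface at z = 0. Lengths are in m, angles in degrees, forces in N, time in s.
With the tool pointing down it reaches from about 0.3 to 0.75 m from the base axis. Payload 8.5 kg.
Tool frame: the origin (TCP) lies on the centre line of the jaws, within the pads' length; the fingertips stand 22 mm ahead of it and the grasp point (between the pads) lies 3 mm ahead of it (env.tip_reach is the distance from the TCP to the fingertips, in m); y points along the fingers, z is the direction in which the jaws open and shut, and the axes are right-handed (so a half turn about y gives the same grasp; the last joint's range is limited). The gripper opens to 85 mm and grips with 20 to 120 N. Pads are 22 mm wide; open, the fingers measure 114 mm over their backs; the gripper's body (76 mm by 85 mm) begins 54 mm behind the grasp point. The pads swing forward as they close: fully open they stand 13 mm farther back than shut.
Start: joints at [60.946, 21.807, 74.336, -0, 83.858, -12.336], TCP at [0.158, 0.527, 0.253] pointing down, gripper open.
Joint ranges: [-178.18, 178.18], [-50.72, 133.34], [12.68, 142.11], [-81.47, 261.47], [9.98, 163.14], [-165.26, 165.26]. Speed limits (degrees/s): [136.94, 136.94, 180, 180, 180, 180].

INTERFACE

Orientations are given as a 3x3 rotation matrix whose columns are the frame's x, y, z axes.
In Python, from rig import env, get_image gives the robot as it stands. The module is installed in compiled form; this text tells all that it offers.
- The arm moves only by the tool carry_out, never from a script. Its argument "targets" is a list that holds one entry, the list of rows, each a list of 7 numbers: the closure, from 0 (fully open) to 1 (shut), then the shift along the world's x, y, z in mm, then the turn, a rotation vector about the world's x, y, z in degrees. In form: [[[claw, dx, dy, dz, ax, ay, az], ...]]. A call has 1 to 20 rows; each row is the pose to reach, as a shift and turn from the pose commanded when the call began; what a row does not reach only later rows make up. A row lasts 1/12 s, in which the tool goes at most 41.7 mm and 7.16 degrees, less where a joint would pass 70% of its speed; a pose out of reach is approached as far as the arm can. A call with a gripper value outside its range is refused whole. The fingers move at their own pace and stop on an object; "squeeze" is the grip in N (left out, the last holds). Time passes only in rows, so rows that repeat a pose let the fingers close. It gives the time, the measured TCP pose, the force and the opening at its end, in the units of the state.
- env.observe(): the state, without advancing time (a new reading comes with each control period).
- get_image(name): name is "scene" or "top" or "wrist"; returns a dict with "img" (480x640x3 uint8, red, green, blue), "fx", "fy", "cx", "cy" (pixels), "k1" (the pictures are not rectified: a ray, as slopes to the right and down, at radius r is drawn at 1 + k1 r^2 times it, then the intrinsics apply), "rvec" (rotation vector, rad) and "tvec" (3), from world to camera coordinates, as OpenCV has them. Camera axes: x right, y down, z forward; pixel columns grow to the right and rows downward; lengths in m; the calibration is good to about 2 mm. A picture is of the moment at which its call begins. There is no depth.
- env.close_job(): hands the job in, once; it reports no verdict.
The state is a dict: "time_s": time; "q": joint angles; "qvel": joint speeds; "joint_efforts": joint torques, N m; "position": TCP position; "tool_rot": TCP orientation; "ft_force": force on the tool from outside, world axes, zero at the start; "wrist_torque": the same for the moment, N m; "grip_width": finger opening in m.
Only numpy, scipy, OpenCV 4.12 (cv2) and the standard library are available. Lean on these libraries where they do the work, as an engineer would, in place of code of your own. Each camera call takes 0.05 s, during which the arm holds its last target.

## Working session

There is one attempt and no reset: what is moved stays moved. The work goes in short steps, Python scripts to look and compute and a tool call to move; the robot and the scene stay as the last step left them, time stands still between calls to the robot, and variables do not carry over. Pictures are saved under pics/ and viewed, and the job is handed in when it is done.

Besides the shell and the picture viewer there is one more tool, called after "Request:" by a JSON object that holds its "api" and its "payload", one argument or row to a line. carry_out: Moves the arm, as the interface text tells. Its arguments: {"type":"object","properties":{"targets":{"type":"array"},"squeeze":{"type":"number"}},"required":["targets"]}

```bash
mkdir -p pics
cat > h.py <<'E'
import numpy as np, cv2, pickle
from rig import env, get_image
def grab(n,tag):
    d=get_image(n); cv2.imwrite(f'pics/{tag}.png',d['img'][:,:,::-1]); pickle.dump(d,open(f'pics/{tag}.pkl','wb')); return d
def load(tag): return pickle.load(open(f'pics/{tag}.pkl','rb'))
def cam(d):
    K=np.array([[d['fx'],0,d['cx']],[0,d['fy'],d['cy']],[0,0,1.]]); D=np.array([d['k1'],0,0,0.]); R=cv2.Rodrigues(np.array(d['rvec'],float))[0]; return K,D,R,np.array(d['tvec'],float).ravel()
def ray(d,uv):
    K,D,R,t=cam(d); p=cv2.undistortPoints(np.array([[uv]],float),K,D)[0,0]
    v=R.T@np.array([p[0],p[1],1]); return -R.T@t, v/np.linalg.norm(v)
def onz(d,uv,z):
    o,v=ray(d,uv); return o+v*(z-o[2])/v[2]
def tri(obs):
    A=np.zeros((3,3));b=np.zeros(3);rs=[]
    for d,uv in obs:
        o,v=ray(d,uv);P=np.eye(3)-np.outer(v,v);A+=P;b+=P@o;rs.append((o,P))
    x=np.linalg.solve(A,b); return x,[float(np.linalg.norm(P@(x-o)))*1000 for o,P in rs]
def proj(d,X):
    K,D,R,t=cam(d); return cv2.projectPoints(np.array(X,float).reshape(-1,1,3),R,t,K,D)[0].reshape(-1,2)
E
python3 - <<'E'
from h import *
for n in('scene','top','wrist'): 
    d=grab(n,n+'0'); print(n,d['fx'],d['k1'],-cam(d)[2].T@cam(d)[3])
s=env.observe(); print(s['time_s'],s['position'],s['tool_rot'],s['grip_width'],env.tip_reach)
E
```

```text
scene 565.9094341442552 0.010669859635779296 [ 1.19559824 -0.92128083  1.5290706 ]
top 499.0966901661696 -0.039277990783413576 [ 0.3354113  -0.09716747  1.51995112]
wrist 387.12598739733744 -0.017870178506197803 [0.07928755 0.5508017  0.37381801]
0.15 [0.15812787 0.52657029 0.25286484] [[ 9.57735749e-01 -5.01944011e-04  2.87649064e-01]
 [-2.87649429e-01 -9.61143607e-04  9.57735288e-01]
 [-2.04257433e-04 -9.99999412e-01 -1.06490550e-03]] 0.08532992201213932 0.022
```

View pics/scene0.png

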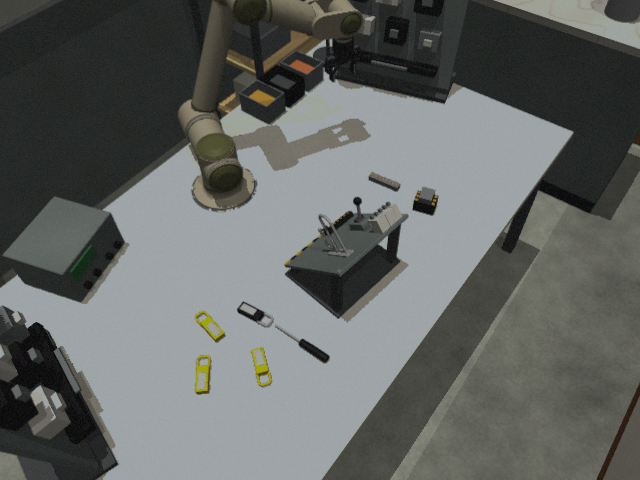

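View pics/top0.png

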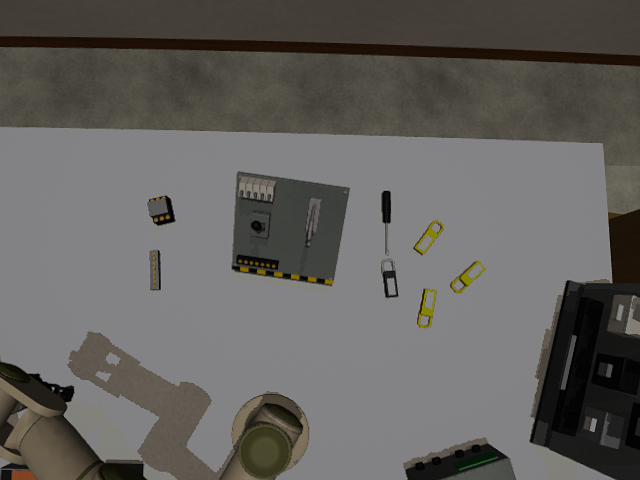

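View pics/wrist0.png

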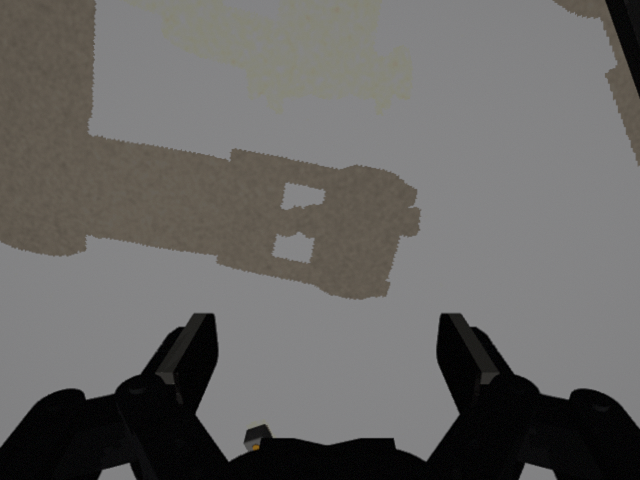

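The only black-bodied fob lies at top (390,278) / scene (255,314), on the −y side with its eye away from the robot. The three yellow ones, top (428,237), (467,277) and (427,308), are look-alikes. The screwdriver's tip is just ahead of the fob's eye, at top (387,253). I'll check enlarged crops.

Run:
```python
from h import *
d=load('top0')['img'][:,:,::-1]; s=load('scene0')['img'][:,:,::-1]
cv2.imwrite('pics/c1.png',cv2.resize(d[160:300,225:360],None,fx=5,fy=5,interpolation=cv2.INTER_CUBIC)[:600*5//5+100][:,:800][:600+100])
cv2.imwrite('pics/c1.png',cv2.resize(d[165:295,225:360],None,fx=4.5,fy=4.5,interpolation=cv2.INTER_CUBIC))
cv2.imwrite('pics/c2.png',cv2.resize(s[190:320,270:420],None,fx=4.5,fy=4.5,interpolation=cv2.INTER_CUBIC))
a=cv2.resize(d[180:310,365:445],None,fx=4.5,fy=4.5,interpolation=cv2.INTER_CUBIC)
b=cv2.resize(s[280:400,220:300][:, :],None,fx=4.5,fy=4.5,interpolation=cv2.INTER_CUBIC)
c=np.zeros((585,720,3),np.uint8);c[:,:360]=a;c[:540,360:]=b
cv2.imwrite('pics/c3.png',c)
```

```text
(no output)
```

View pics/c1.png

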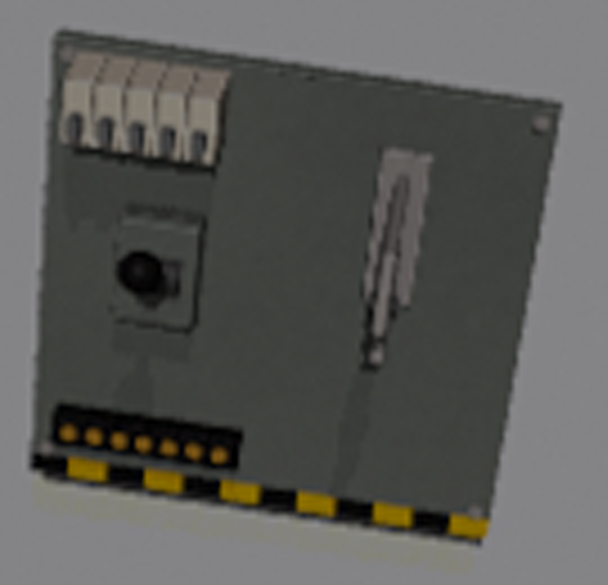

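View pics/c2.png

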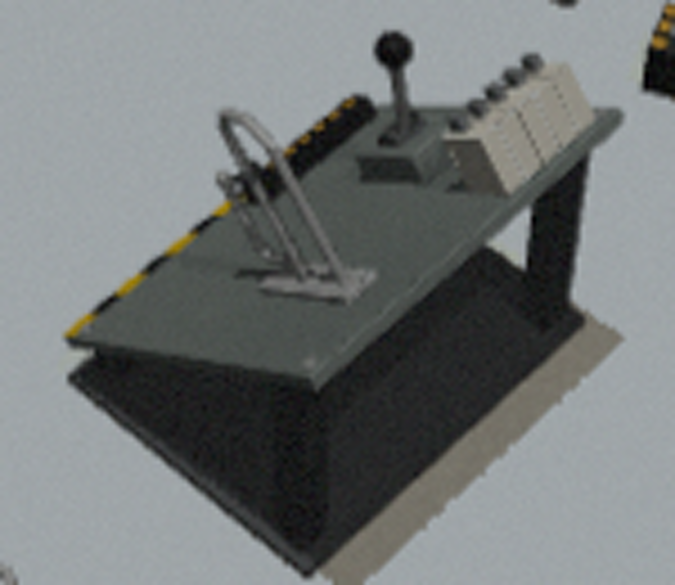

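View pics/c3.png

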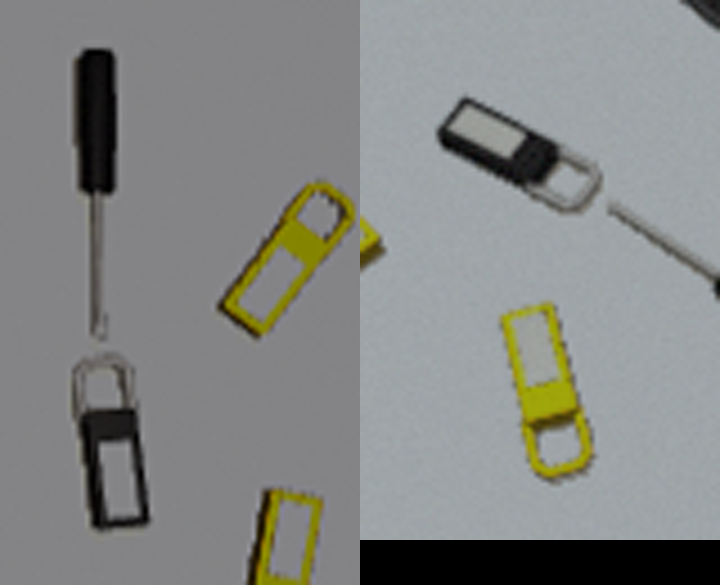

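```bash
cat > fit.py <<'E'
from h import *
from scipy.optimize import least_squares
T=load('top0');S=load('scene0')
t=lambda u,v:(T,(u/4.5+225-.4,v/4.5+165-.4)); s=lambda u,v:(S,(u/4.5+270-.4,v/4.5+190-.4))
al=np.radians(38); ux=np.array([np.cos(al),0,np.sin(al)]); n=np.array([-np.sin(al),0,np.cos(al)])
low=np.array([-.12,0,.06])
def con(p): # slope dist, y, normal
    return low+ux*p[0]+np.array([0,p[1],0])+n*p[2]
L=.305
print('nose tri',tri([t(372,358),s(223,183)])); print('ball tri',tri([t(140,270),s(394,50)]))
corners=[(t(33,458),(0,.15,0)),(t(483,540),(0,-.15,0)),(t(57,32),(L,.15,0)),(t(562,103),(L,-.15,0)),(s(66,340),(0,-.15,0)),(s(315,384),(L,-.15,0)),(s(624,112),(L,.15,0))]
def world(q,X):
    c,s_=np.cos(q[2]),np.sin(q[2]); return np.array([[c,-s_,0],[s_,c,0],[0,0,1]])@X+np.array([q[0],q[1],0])
def res(q):
    r=[]
    for (d,uv),p in corners: r+=list(proj(d,world(q,con(p)))[0]-uv)
    for d,uv in (t(372,358),s(223,183)): r+=list(proj(d,world(q,con((q[3],-.065,.084))))[0]-uv)
    th=.5-q[4]
    for d,uv in (t(140,270),s(394,50)): r+=list(proj(d,world(q,con((q[3]+.08*np.sin(th),.075,.022+.08*np.cos(th)))))[0]-uv)
    return np.array(r)
f=least_squares(res,[.5,-.1,0,.12,.05],loss='soft_l1');q=f.x
if __name__=='__main__':
    print('x,y,yaw',q[:2],np.degrees(q[2]),'s',q[3],'lever',q[4]); print(np.round(res(q).reshape(-1,2),1))
    print('nose',world(q,con((q[3],-.065,.084))),'pivot',world(q,con((q[3],.075,.022))))
    for a in(0,.1,1):print('tip',a,world(q,con((q[3]+.08*np.sin(.5-a),.075,.022+.08*np.cos(.5-a)))))
    # fob: block top corners z=.022 from c3
    ft=lambda u,v:(T,(u/4.5+365-.4,v/4.5+180-.4)); fs=lambda u,v:(S,((u-360)/4.5+220-.4,v/4.5+280-.4))
    for nm,o,z in(('block front top',[ft(82,414),ft(137,409)],.022),('block rear top',[ft(97,527),ft(150,521)],.022),('eyetip',[ft(102,352)],.011),('scr tip',[ft(98,335)],.003),('S block rear',[fs(463,97),fs(439,133)],.022),('S front',[fs(560,142),fs(528,183)],.022)):
        P=[onz(*a,z) for a in o]; print(nm,np.round(np.mean(P,0)*1000,1),np.round(np.linalg.norm(P[0]-P[-1])*1000,1))
E
python3 fit.py
```

```text
nose tri (array([ 0.52817417, -0.09709559,  0.2235829 ]), [1.1964125990913055, 1.1964125990912389])
ball tri (array([0.57002585, 0.03642918, 0.26239249]), [0.6357789720010437, 0.635778972000878])
x,y,yaw [ 0.57814487 -0.03971289] -7.401723992140792 s 0.16532600411651469 lever 0.019591341558247787
[[-0.5  1.2]
 [ 0.6 -1.4]
 [-0.2 -1.2]
 [ 0.2  0.2]
 [ 0.  -0.6]
 [-0.5 -0.8]
 [ 0.5 -0.3]
 [ 1.  -0.1]
 [ 0.1 -0.6]
 [ 0.1  0.5]
 [ 0.3  0.9]]
nose [ 0.52867961 -0.09883314  0.22797775] pivot [0.58456811 0.03508288 0.17912109]
tip 0 [0.57167633 0.03675762 0.25805775]
tip 0.1 [0.56392589 0.03776447 0.25636556]
tip 1 [0.51173322 0.04454471 0.21083154]
block front top [ 483.2 -344.8   22. ] 37.3
block rear top [ 408.2 -354.2   22. ] 35.8
eyetip [ 524.7 -341.4   11. ] 0.0
scr tip [ 537.3 -340.     3. ] 0.0
S block rear [ 407.9 -355.8   22. ] 32.1
S front [ 484.6 -345.9   22. ] 37.5
```

Confirmed: the black fob with its grey label is the one, next to the screwdriver tip. The console fit agrees to about 1 px, giving yaw −7.4° and a switch ball near (571, 37, 259) mm. I'll move above the ball.

Request:
{"api": "carry_out", "payload": {
  "targets": [
    [[0, 40, -40, 60, 0, 0, 3], [0, 80, -90, 100, 0, 0, 6], [0, 120, -140, 120, 0, 0, 9.3], [0, 413, -490, 125, 0, 0, 9.3], [0, 413, -490, 125, 0, 0, 9.3], [0, 413, -490, 125, 0, 0, 9.3], [0, 413, -490, 125, 0, 0, 9.3], [0, 413, -490, 125, 0, 0, 9.3], [0, 413, -490, 125, 0, 0, 9.3], [0, 413, -490, 125, 0, 0, 9.3], [0, 413, -490, 125, 0, 0, 9.3], [0, 413, -490, 125, 0, 0, 9.3], [0, 413, -490, 125, 0, 0, 9.3], [0, 413, -490, 125, 0, 0, 9.3], [0, 413, -490, 125, 0, 0, 9.3], [0, 413, -490, 125, 0, 0, 9.3], [0, 413, -490, 125, 0, 0, 9.3]]
  ],
  "squeeze": 20
}}

```text
time_s: 1.57
position: [0.5744, 0.0315, 0.3767]
tool_rot: [[0.991, -0.001, 0.135], [-0.135, -0.001, 0.991], [-0.001, -1.0, -0.001]]
ft_force: [1.2, 0.0, 0.4]
grip_width: 0.0855
```

Run:
```python
from h import *
d=grab('wrist','w1'); s=env.observe(); print(s['time_s'],s['position'],s['tool_rot'],s['ft_force'])
print(proj(d,[[.571,.0366,.260],[.5285,-.098,.226]]))
```

```text
1.6167 [0.57309321 0.03353755 0.37676603] [[ 9.91058911e-01 -2.05020440e-03  1.33409261e-01]
 [-1.33409746e-01 -1.01109401e-04  9.91060961e-01]
 [-2.01838861e-03 -9.99997893e-01 -3.73722622e-04]] [ 0.55814034 -0.3447663  -1.18957952]
[[333.85194111 233.85496568]
 [138.41839355 186.76725451]]
```

View pics/w1.png

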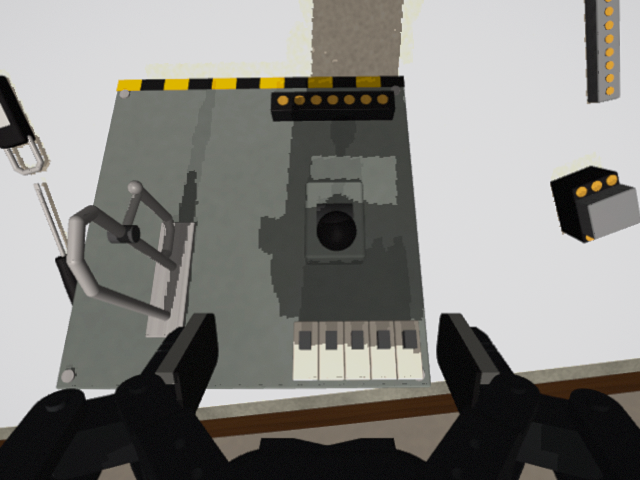

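Run:
```python
from h import *
import fit
d=grab('wrist','w2'); s=env.observe(); print(s['time_s'],s['position'])
g=cv2.cvtColor(d['img'],cv2.COLOR_RGB2GRAY)
m=(g[190:275,300:380]<22).astype(np.uint8); n,l,st,c=cv2.connectedComponentsWithStats(m); i=1+np.argmax(st[1:,4]); bc=c[i]+[300,190]; print('ball px',bc,st[i])
X,r=tri([(d,bc),fit.t(140,270),fit.s(394,50)]); print('ball',X,r)
m=cv2.resize(d['img'][160:280,60:200][:,:,::-1],None,fx=5,fy=5,interpolation=cv2.INTER_CUBIC); cv2.imwrite('pics/c4.png',m)
```

```text
nose tri (array([ 0.52817417, -0.09709559,  0.2235829 ]), [1.1964125990913055, 1.1964125990912389])
ball tri (array([0.57002585, 0.03642918, 0.26239249]), [0.6357789720010437, 0.635778972000878])
1.6667 [0.57189214 0.03544156 0.37723986]
ball px [333.04317789 232.3955095 ] [  14   23   39   40 1158]
ball [0.56936114 0.03755955 0.26049246] [1.1773048517331401, 1.5286891567413767, 0.6775107244554074]
```

View pics/c4.png

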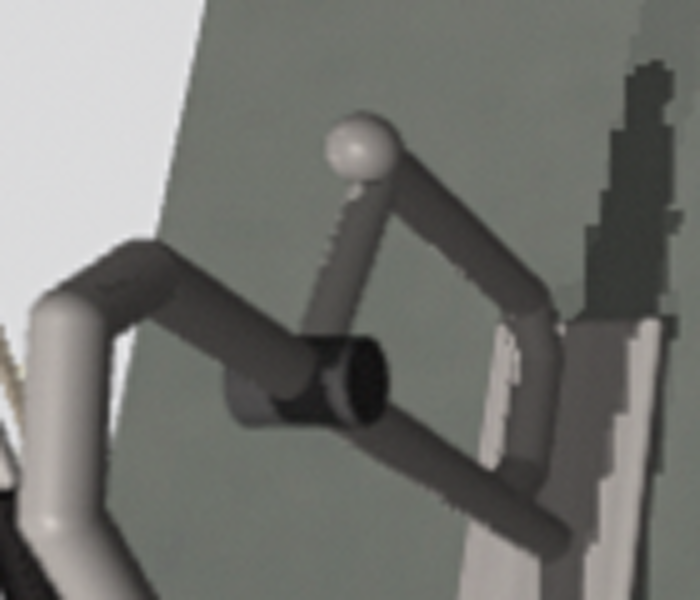

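The wrist view shows the ball at (333,232), which places it at (569, 38, 260) mm. The hook is to the left with its nose ball at (132,189), and the mouth is clear. I'll grip the ball with the jaws across console y.

Request:
{"api": "carry_out", "payload": {
  "targets": [
    [[0, -1, 1, -30, 0, 0, 0], [0, -1, 1, -55, 0, 0, 0], [0, -1, 1, -80, 0, 0, 0], [0, -1, 1, -100, 0, 0, 0], [0, -1, 1, -115, 0, 0, 0], [0.3, -1, 1, -115, 0, 0, 0], [0.5, -1, 1, -115, 0, 0, 0], [0.65, -1, 1, -115, 0, 0, 0], [0.8, -1, 1, -115, 0, 0, 0], [0.8, -1, 1, -115, 0, 0, 0], [0.8, -1, 1, -115, 0, 0, 0]]
  ],
  "squeeze": 20
}}

```text
time_s: 2.58
position: [0.5704, 0.0378, 0.2645]
tool_rot: [[0.992, 0.002, 0.129], [-0.129, -0.0, 0.992], [0.002, -1.0, 0.0]]
ft_force: [-1.3, 0.3, 5.1]
grip_width: 0.0244
```

Run:
```python
from h import *
d=grab('wrist','w3'); s=env.observe(); print(s['time_s'],s['position'],s['ft_force'],s['grip_width'])
```

```text
2.6333 [0.57036667 0.03782814 0.26448979] [-1.80659658  1.04843729  6.48947099] 0.024233649032382346
```

View pics/w3.png

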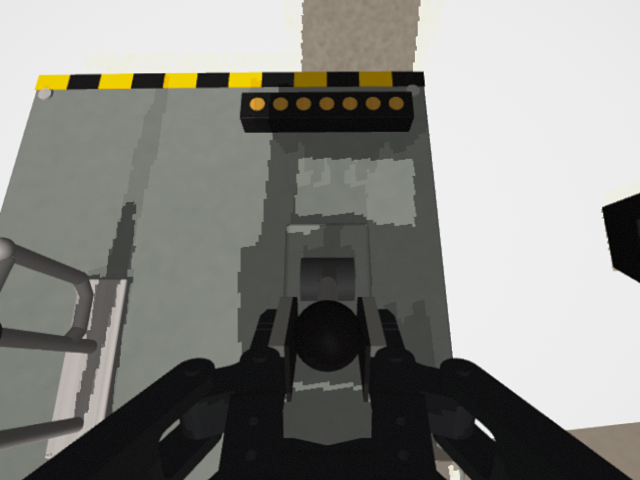

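Request:
{"api": "carry_out", "payload": {
  "targets": [
    [[0.8, -6, 1, -1, 0, 0, 0], [0.8, -13, 2, -3.5, 0, 0, 0], [0.8, -19, 2.5, -6, 0, 0, 0], [0.8, -25, 3.3, -9.4, 0, 0, 0], [0.8, -31, 4, -13, 0, 0, 0], [0.8, -37, 4.8, -17.4, 0, 0, 0], [0.8, -42, 5.4, -22, 0, 0, 0], [0.8, -46, 6, -27, 0, 0, 0], [0.8, -50.5, 6.6, -33, 0, 0, 0], [0.8, -54, 7, -38.6, 0, 0, 0], [0.8, -57, 7.4, -43, 0, 0, 0], [0.8, -58.5, 7.6, -47, 0, 0, 0], [0.8, -59.5, 7.7, -50, 0, 0, 0], [0.8, -59.5, 7.7, -51, 0, 0, 0], [0.8, -59.5, 7.7, -51, 0, 0, 0]]
  ]
}}

```text
time_s: 3.88
position: [0.5108, 0.0454, 0.2132]
tool_rot: [[0.992, 0.001, 0.129], [-0.129, -0.0, 0.992], [0.001, -1.0, -0.0]]
ft_force: [-3.1, -0.2, 10.2]
grip_width: 0.0242
```

Run:
```python
from h import *
d=grab('wrist','w4'); s=env.observe(); print(s['time_s'],s['position'],s['ft_force'],s['grip_width'])
```

```text
3.9333 [0.51077394 0.04541257 0.21320527] [-4.78962223 -1.23690953 10.0018621 ] 0.024558590564086692
```

View pics/w4.png

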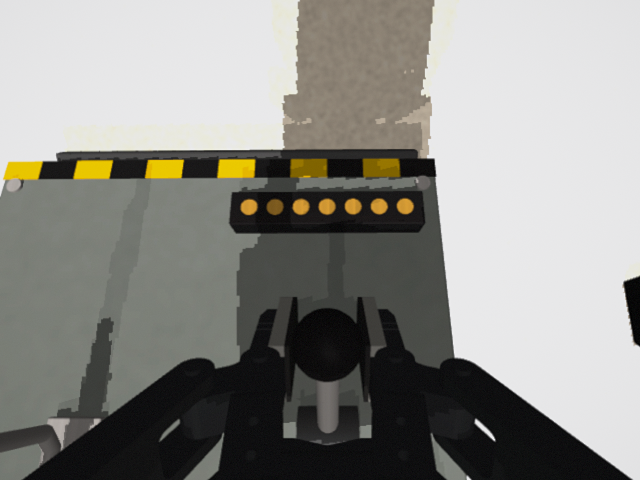

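The lever is down and pressed on its stop (10 N reaction). The ball is at (328,345) and its rod points up the slope. Next I'll release, rise and go above the fob.

Request:
{"api": "carry_out", "payload": {
  "targets": [
    [[0.5, -59.5, 7.7, 0, 0, 0, 0]]
  ]
}}

```text
time_s: 4.02
position: [0.4736, 0.0497, 0.2119]
tool_rot: [[0.991, 0.004, 0.13], [-0.13, -0.0, 0.991], [0.004, -1.0, 0.0]]
ft_force: [-1.5, 0.3, 0.1]
grip_width: 0.0355
```

I wrote that row relative to the wrong pose, so the tool slid 37 mm downhill off the ball while opening. That is along the lever's off direction, so it should be harmless. I'll check.

Run:
```python
from h import *
d=grab('wrist','w5'); s=env.observe(); print(s['time_s'],s['position'],s['ft_force'],s['grip_width'])
```

```text
4.0667 [0.46121772 0.05240574 0.20960635] [-6.06363471  3.88591297  0.73556256] 0.04217519219886577
```

View pics/w5.png

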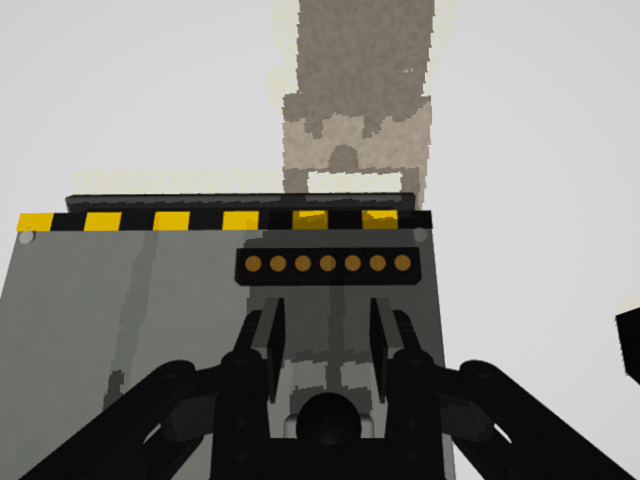

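The ball is free of the fingers at (330,425) and the lever is still down. Rising and crossing to the fob.

Request:
{"api": "carry_out", "payload": {
  "targets": [
    [[0.3, 0, 0, 40, 0, 0, 0], [0, 0, 0, 80, 0, 0, 0], [0, 0, 0, 120, 0, 0, 0], [0, 0, 0, 155, 0, 0, 2], [0, 0, -40, 170, 0, 0, 7], [0, -5, -80, 170, 0, 0, 14.6], [0, -10, -120, 170, 0, 0, 14.6], [0, -15, -160, 170, 0, 0, 14.6], [0, -20, -200, 170, 0, 0, 14.6], [0, -20, -240, 170, 0, 0, 14.6], [0, -20, -280, 130, 0, 0, 14.6], [0, -20, -320, 100, 0, 0, 14.6], [0, -20, -360, 60, 0, 0, 14.6], [0, -20, -400, 20, 0, 0, 14.6], [0, -20, -400, -20, 0, 0, 14.6], [0, -20, -400, -40, 0, 0, 14.6], [0, -20, -400, -40, 0, 0, 14.6], [0, -20, -400, -40, 0, 0, 14.6]]
  ]
}}

```text
time_s: 5.57
position: [0.4479, -0.3489, 0.1671]
tool_rot: [[0.992, -0.006, -0.123], [0.123, 0.008, 0.992], [-0.005, -1.0, 0.008]]
ft_force: [-0.7, 1.0, -0.3]
grip_width: 0.0851
```

Run:
```python
from h import *
d=grab('wrist','w6');grab('scene','s6'); grab('top','t6');s=env.observe(); print(s['time_s'],s['position'],s['tool_rot'],s['ft_force'],s['grip_width'])
```

```text
5.7167 [ 0.44996561 -0.34915014  0.17376853] [[ 0.99210075  0.001449   -0.12543528]
 [ 0.12543715 -0.00128212  0.99210074]
 [ 0.00127673 -0.99999813 -0.00145375]] [0.33002012 0.04236994 0.12412499] 0.08521347230001305
```

View pics/w6.png

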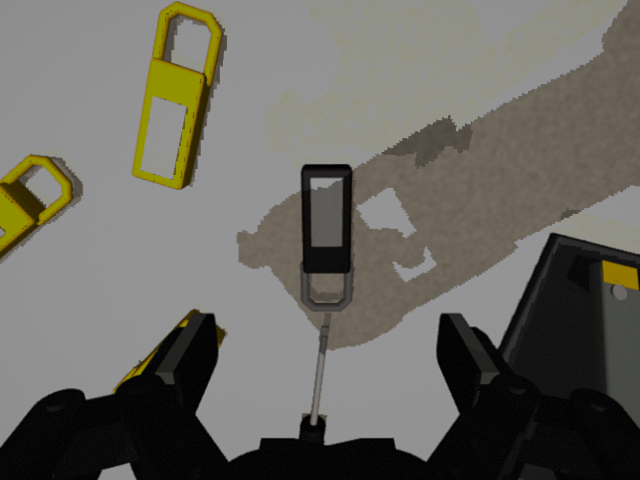

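View pics/s6.png

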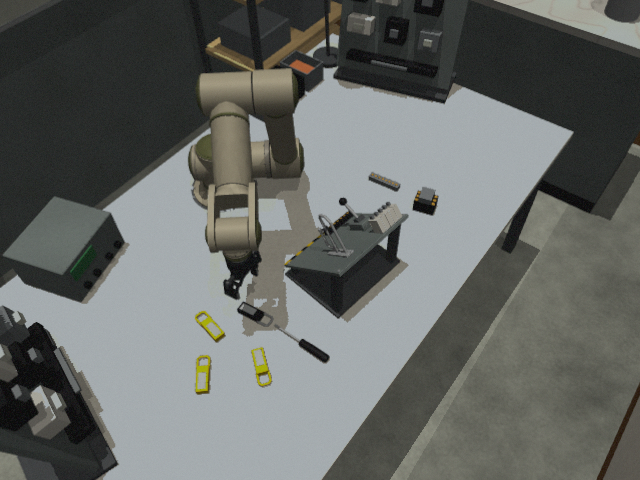

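Scene: the lever ball is down at (343,201). Wrist: the black fob block spans (303–350, 165–272) and is aligned with the jaws. A yellow look-alike is partly hidden behind the left finger at (170,350), so I'll check its clearance.

Run:
```python
from h import *
d=load('w6'); f=lambda u,v,z:np.round(onz(d,(u,v),z)*1000,1)
r=(f(303,165,.022)+f(351,165,.022))/2; q=(f(303,272,.022)+f(351,272,.022))/2; print(r,q,(r+q)/2,np.degrees(np.arctan2(*(q-r)[[1,0]])),np.linalg.norm(q-r)); 
print('eye tip',f(327,311,.011)); print('yellow',f(226,332,.022),f(195,310,.022)); 
T=load('top0'); print('yellows top',[np.round(onz(T,p,.02)*1000) for p in [(416,252),(425,255),(419,325)]])
p=[.4475+.0*0,-.35]; 
print(proj(d,[[.45,-.35,.022]]))
```

```text
[ 403.3 -353.1   22. ] [ 482.2  -343.25   22.  ] [ 442.75  -348.175   22.   ] 7.116078547006748 79.51246757584622
eye tip [ 520.9 -338.3   11. ]
yellow [ 543.1 -416.1   22. ] [ 526.4 -440.7   22. ]
yellows top [array([ 544., -428.,   20.]), array([ 535., -455.,   20.]), array([ 324., -436.,   20.])]
[[323.2399105  230.22851729]]
```

Run:
```python
from h import *
d=grab('wrist','w7'); s=env.observe(); print(s['time_s'],s['position'])
g=cv2.cvtColor(d['img'],cv2.COLOR_RGB2GRAY)
m=(g[150:300,290:365]<45).astype(np.uint8); m=cv2.morphologyEx(m,cv2.MORPH_OPEN,np.ones((5,5)))
ys,xs=np.where(m); print(xs.min()+290,xs.max()+290,ys.min()+150,ys.max()+150)
cv2.imwrite('pics/c5.png',cv2.resize(d['img'][150:330,280:380][:,:,::-1],None,fx=3.3,fy=3.3))
```

```text
5.7667 [ 0.45008183 -0.34916259  0.17427591]
305 354 159 265
```

View pics/c5.png

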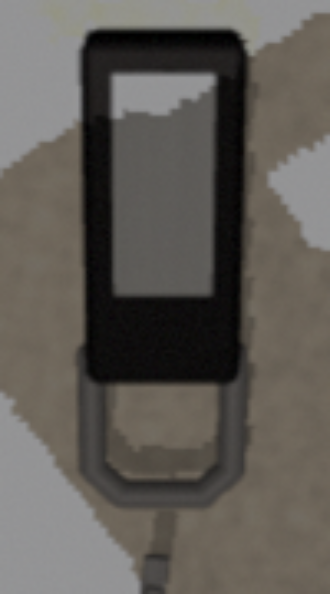

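Run:
```python
from h import *
d=load('w7'); f=lambda u,v,z:np.round(onz(d,(u,v),z)*1000,1)
r=f(329.3,159,.022);q=f(329.3,266,.022);print(r,q,(r+q)/2,np.degrees(np.arctan2(*(q-r)[[1,0]]))); print(f(328.8,303.3,.011))
T=load('top0');print(proj(T,[[.443,-.349,.022],[.449,-.349,.022]]))
```

```text
[ 403.1 -353.6   22. ] [ 483.2 -343.2   22. ] [ 443.15 -348.4    22.  ] 7.397767538708074
[ 520.9 -338.7   11. ]
[[390.32489269 284.38985703]
 [390.32634486 282.39704329]]
```

Request:
{"api": "carry_out", "payload": {
  "targets": [
    [[0, -16, -1, -35, 0, 0, 0], [0, -16, -1, -70, 0, 0, 0], [0, -16, -1, -105, 0, 0, 0], [0, -16, -1, -130, 0, 0, 0], [0, -16, -1, -147, 0, 0, 0], [0, -16, -1, -147, 0, 0, 0], [0.3, -16, -1, -147, 0, 0, 0], [0.5, -16, -1, -147, 0, 0, 0], [0.8, -16, -1, -147, 0, 0, 0], [0.8, -16, -1, -147, 0, 0, 0], [0.8, -16, -1, -147, 0, 0, 0], [0.8, -16, -1, -147, 0, 0, 0]]
  ],
  "squeeze": 70
}}

```text
time_s: 6.77
position: [0.4339, -0.3508, 0.0271]
tool_rot: [[0.992, 0.002, -0.125], [0.125, -0.002, 0.992], [0.002, -1.0, -0.003]]
ft_force: [-1.7, 0.3, 8.9]
grip_width: 0.0338
```

Run:
```python
from h import *
d=grab('wrist','w8'); s=env.observe(); print(s['time_s'],s['position'],s['tool_rot'],s['ft_force'],s['grip_width'])
```

```text
6.8167 [ 0.43391472 -0.35077744  0.02706463] [[ 0.99214082  0.00187811 -0.12511221]
 [ 0.12511638 -0.0022947   0.99213942]
 [ 0.00157625 -0.9999956  -0.00251165]] [-0.91904585  0.95866723  9.62674942] 0.03419908187215185
```

View pics/w8.png

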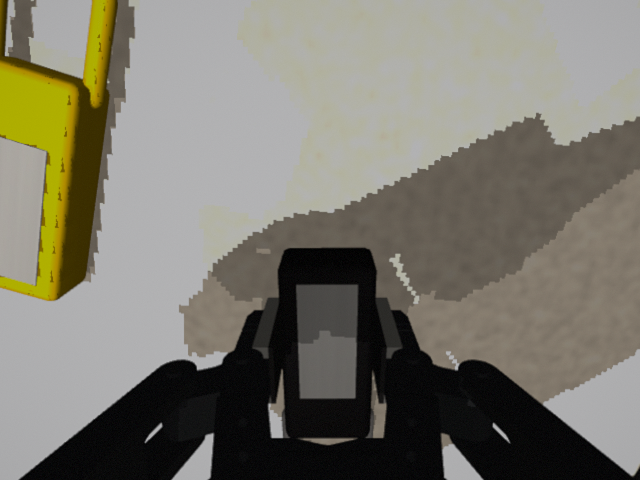

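```bash
cat > plan.py <<'E'
from h import *
import fit
from scipy.spatial.transform import Rotation as Ro
q=fit.q; c,s=np.cos(q[2]),np.sin(q[2]); Rz=np.array([[c,-s,0],[s,c,0],[0,0,1]])
hx=Rz@fit.ux; hz=Rz@fit.n; hy=Rz@[0,1,0]; H=np.c_[hx,hy,hz]
w2=load('w2'); nose,rr=tri([(w2,(132.2,189.)),fit.t(372,358),fit.s(223,183)])
if __name__=='__main__': print('nose',nose,rr)
nf=fit.world(q,fit.con((q[3],-.065,.084)))
nose=(nose+nf)/2
O=nose-hz*.084
G=np.c_[hx,-hz,hy] # tool goal
EYE=np.array([.0828,.0161,0.0])
def tcp(hp,R=G): return O+H@np.array(hp)/1000-R@EYE
E
python3 - <<'E'
from plan import *
s_=env.observe(); p=np.array(s_['position']); R=np.array(s_['tool_rot'])
print('nose used',nose)
for z in (170,110,40): 
    t=tcp((16,0,z)); print(z,t,np.round((t-p)*1000,1))
print('rotvec',np.degrees(Ro.from_matrix(G@R.T).as_rotvec()))
for f in(.25,.5,.75): pass
E
```

```text
nose tri (array([ 0.52817417, -0.09709559,  0.2235829 ]), [1.1964125990913055, 1.1964125990912389])
ball tri (array([0.57002585, 0.03642918, 0.26239249]), [0.6357789720010437, 0.635778972000878])
nose used [ 0.52854261 -0.0987179   0.22735038]
170 [ 0.41400687 -0.0838388   0.26668009] [-19.9 266.9 239.6]
110 [ 0.45063875 -0.08859758  0.21939945] [ 16.7 262.2 192.3]
40 [ 0.49337594 -0.09414948  0.1642387 ] [ 59.5 256.6 137.2]
rotvec [  0.06784442 -38.00873768 -14.00409781]
```

The fob is gripped at 34 mm. I'll lift it and move to the staging pose above the hook mouth (hook frame 16, 0, 170).

Request:
{"api": "carry_out", "payload": {
  "targets": [
    [[0.8, 0, 0, 20, 0, 0, 0], [0.8, 0, 0, 55, 0, 0, 0], [0.8, 0, 0, 90, 0, 0, 0], [0.8, 0, 0, 130, 0, 0, 0], [0.8, 0, 0, 170, 0, 0, 0], [0.8, 0, 20, 205, 0, -5, -2], [0.8, 0, 50, 230, 0, -11, -4], [0.8, -5, 80, 240, 0, -17, -6], [0.8, -8, 110, 240, 0, -23, -8.5], [0.8, -10, 140, 240, 0, -29, -10.7], [0.8, -14, 170, 240, 0, -35, -13], [0.8, -18, 200, 240, 0, -38, -14], [0.8, -20, 235, 240, 0, -38, -14], [0.8, -20, 255, 240, 0, -38, -14], [0.8, -20, 267, 240, 0, -38, -14], [0.8, -20, 267, 240, 0, -38, -14], [0.8, -20, 267, 240, 0, -38, -14]]
  ]
}}

```text
time_s: 8.23
position: [0.4133, -0.0827, 0.2658]
tool_rot: [[0.782, 0.61, 0.126], [-0.099, -0.077, 0.992], [0.615, -0.789, 0.0]]
ft_force: [1.0, 0.0, -1.5]
grip_width: 0.0348
```

Run:
```python
from h import *
for n in('wrist','scene','top'): grab(n,n+'9')
from plan import *
s=env.observe(); print(s['time_s'],s['position'],s['ft_force'],s['grip_width']); R=np.array(s['tool_rot']); print('rot err',np.degrees(Ro.from_matrix(G@R.T).as_rotvec())); e=np.array(s['position'])+R@EYE; print('eye hook',H.T@(e-O)*1000)
im=load('scene9')['img'][:,:,::-1]; t=load('top9')['img'][:,:,::-1]
cv2.imwrite('pics/c6.png',np.vstack([cv2.resize(im[180:260,260:400],None,fx=4,fy=4),cv2.resize(t[210:280,250:390],None,fx=4,fy=4)]))
```

```text
nose tri (array([ 0.52817417, -0.09709559,  0.2235829 ]), [1.1964125990913055, 1.1964125990912389])
ball tri (array([0.57002585, 0.03642918, 0.26239249]), [0.6357789720010437, 0.635778972000878])
8.3833 [ 0.41352851 -0.08403874  0.26546884] [-0.41119281 -0.27090812 -2.22177604] 0.03426198958590473
rot err [-0.05234971 -0.08287072 -0.01609133]
eye hook [ 14.87568113  -0.26629542 169.19322639]
```

View pics/c6.png

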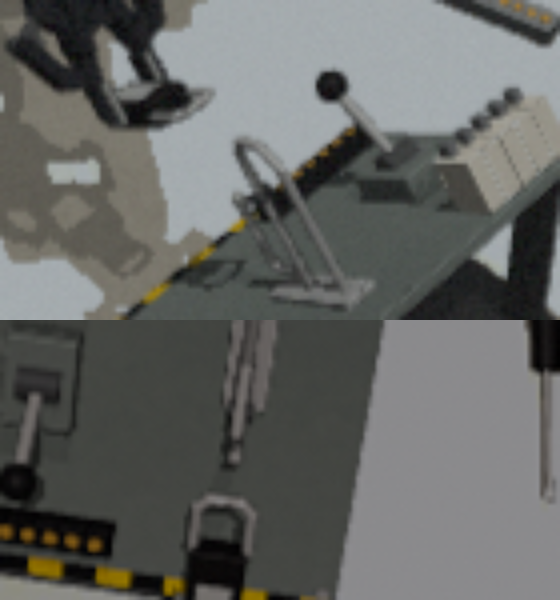

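View pics/wrist9.png

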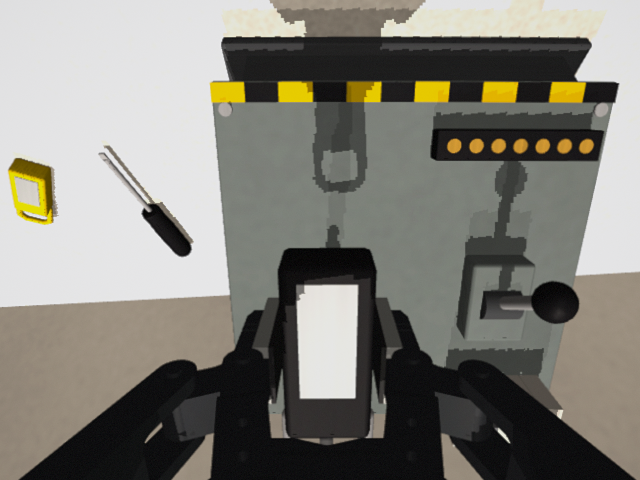

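Run:
```python
from plan import *
s=env.observe();R=np.array(s['tool_rot']);p=np.array(s['position']);T=load('top9');S=load('scene9')
P=[p+R@(EYE+np.array(o)/1000) for o in [(0,0,0),(3.5,0,0),(-4,0,0),(-20,0,17),(-20,0,-17)]]
for nm,d,o in(('top9',T,(270,220)),('scene9',S,(275,170))):
    im=cv2.resize(d['img'][o[1]:o[1]+50,o[0]:o[0]+70][:,:,::-1],None,fx=10,fy=10,interpolation=cv2.INTER_CUBIC)[:, :]
    for i,x in enumerate(proj(d,P)): cv2.circle(im,tuple(int(v) for v in (x-o+.5)*10),4,[(0,0,255),(0,255,0),(0,255,0),(255,0,0),(255,0,0)][i],-1)
    cv2.imwrite(f'pics/{nm}z.png',im)
a=cv2.imread('pics/top9z.png');b=cv2.imread('pics/scene9z.png');cv2.imwrite('pics/c7.png',cv2.resize(np.vstack([a,b]),None,fx=.6,fy=.6))
```

```text
nose tri (array([ 0.52817417, -0.09709559,  0.2235829 ]), [1.1964125990913055, 1.1964125990912389])
ball tri (array([0.57002585, 0.03642918, 0.26239249]), [0.6357789720010437, 0.635778972000878])
```

View pics/c7.png

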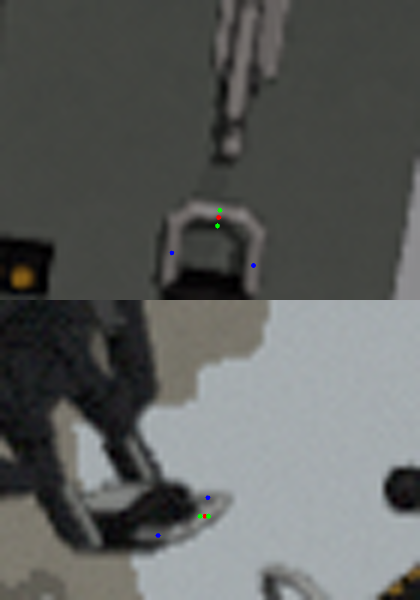

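Run:
```python
from plan import *
s=env.observe();R=np.array(s['tool_rot']);p=np.array(s['position']);T=load('top9');S=load('scene9')
X,r=tri([(T,(306.,254.25)),(S,(310.,204.7))]);print(X,r,'tool',(R.T@(X-p))*1000,'hook',H.T@(X-O)*1000)
im=cv2.resize(S['img'][185:215,285:325][:,:,::-1],None,fx=18,fy=18,interpolation=cv2.INTER_CUBIC);cv2.imwrite('pics/c8.png',im)
# nose in top9/scene9
im=cv2.resize(T['img'][225:265,290:330][:,:,::-1],None,fx=14,fy=14,interpolation=cv2.INTER_CUBIC);cv2.imwrite('pics/c9.png',im)
```

```text
nose tri (array([ 0.52817417, -0.09709559,  0.2235829 ]), [1.1964125990913055, 1.1964125990912389])
ball tri (array([0.57002585, 0.03642918, 0.26239249]), [0.6357789720010437, 0.635778972000878])
[ 0.49183076 -0.09316918  0.30923609] [0.9026101632340858, 0.9026101632341103] tool [89.08300362 13.90360615  1.04238409] hook [ 21.1623175    0.77307254 171.38063639]
```

View pics/c8.png

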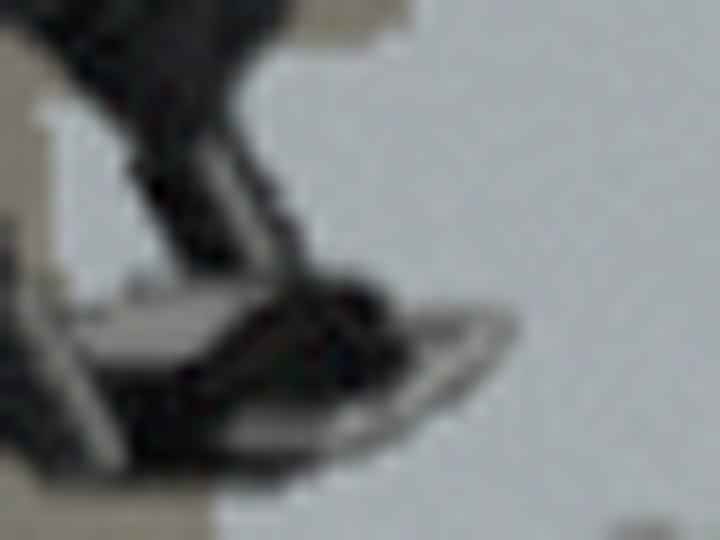

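View pics/c9.png

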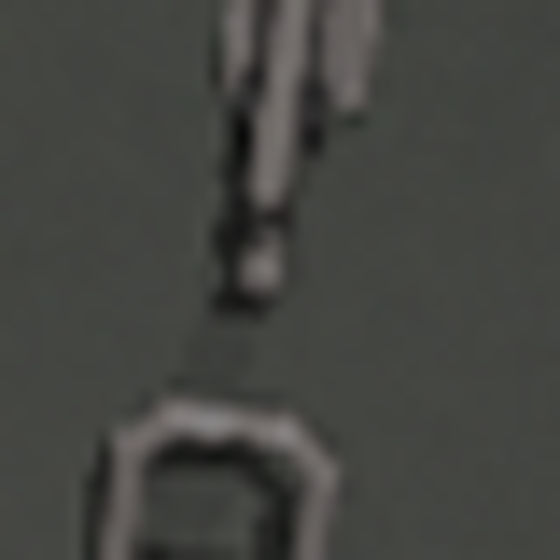

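Run:
```python
from plan import *
s=env.observe();R=np.array(s['tool_rot']);p=np.array(s['position']);T=load('top9');S=load('scene9')
X,r=tri([(T,(305.4,254.7)),(S,(309.8,205.7))]);print(X,r,'tool',(R.T@(X-p))*1000,'hook',H.T@(X-O)*1000)
print('nose in hook per tri', H.T@(tri([fit.t(372,358),fit.s(223,183)])[0]-O)*1000, H.T@(tri([(w2,(132.2,189.)),fit.t(372,358),fit.s(223,183)])[0]-O)*1000)
N,r=tri([(T,(260/14+290-.5,268/14+225-.5)),fit.s(223,183)]);print(H.T@(N-O)*1000,r)
```

```text
nose tri (array([ 0.52817417, -0.09709559,  0.2235829 ]), [1.1964125990913055, 1.1964125990912389])
ball tri (array([0.57002585, 0.03642918, 0.26239249]), [0.6357789720010437, 0.635778972000878])
[ 0.49092847 -0.09219638  0.30360816] [0.22387031324718212, 0.22387031324727533] tool [84.81998913 17.71768278  1.88706853] hook [ 16.89357687   1.62152314 167.57380701]
nose in hook per tri [-2.77210098  1.56132751 81.38479373] [-0.50500282  0.09662946 83.59840349]
[-4.45287686e-03 -1.55604795e-01  8.26033960e+01] [0.933515370441199, 0.9335153704412081]
```

Triangulating the eye bar puts it at about hook (17, 1.6, 168), near the wanted line. I'll descend along −z to about z 112 and look again.

Request:
{"api": "carry_out", "payload": {
  "targets": [
    [[0.8, 8, -2, -11, 0, 0, 0], [0.8, 17, -3.5, -22, 0, 0, 0], [0.8, 25, -4.5, -33, 0, 0, 0], [0.8, 34, -5.5, -43, 0, 0, 0], [0.8, 34, -5.5, -43, 0, 0, 0], [0.8, 34, -5.5, -43, 0, 0, 0]]
  ]
}}

```text
time_s: 8.88
position: [0.4474, -0.0893, 0.2219]
tool_rot: [[0.783, 0.608, 0.128], [-0.102, -0.077, 0.992], [0.613, -0.79, 0.002]]
ft_force: [-0.3, 0.8, -1.4]
grip_width: 0.0347
```

Run:
```python
from plan import *
for n in('wrist','scene','top'): grab(n,n+'10')
s=env.observe(); print(s['time_s'],s['position'],s['ft_force']); R=np.array(s['tool_rot']);  e=np.array(s['position'])+R@(.085,.0175,.0015); print('eye hook',H.T@(e-O)*1000)
S=load('scene10');T=load('top10')
a=cv2.resize(S['img'][195:235,290:340][:,:,::-1],None,fx=13,fy=13,interpolation=cv2.INTER_CUBIC)
cv2.imwrite('pics/c10.png',a)
cv2.imwrite('pics/c11.png',cv2.resize(T['img'][225:265,285:335][:,:,::-1],None,fx=13,fy=13,interpolation=cv2.INTER_CUBIC))
```

```text
nose tri (array([ 0.52817417, -0.09709559,  0.2235829 ]), [1.1964125990913055, 1.1964125990912389])
ball tri (array([0.57002585, 0.03642918, 0.26239249]), [0.6357789720010437, 0.635778972000878])
9.0333 [ 0.4472243  -0.0890592   0.22293115] [-0.31630528  0.45201416 -1.73037731]
eye hook [ 17.73673764   0.63213122 113.35484832]
```

View pics/c10.png

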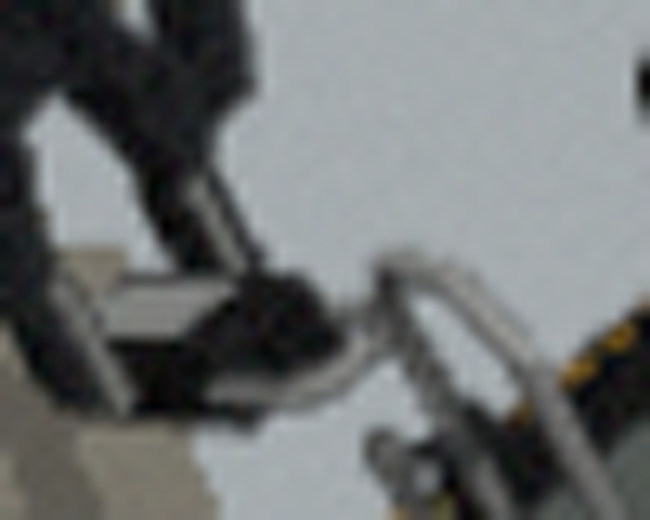

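View pics/c11.png

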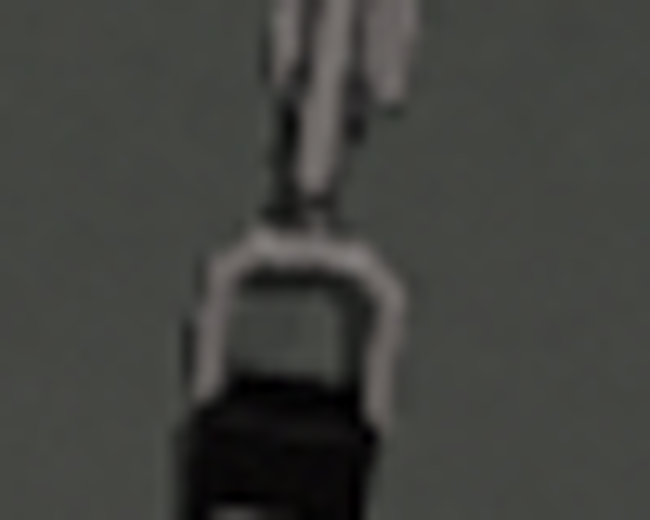

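View pics/wrist10.png

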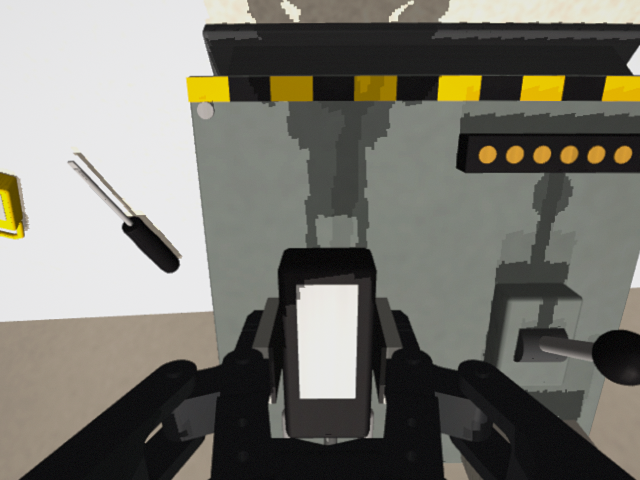

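Run:
```python
from plan import *
S=load('scene10');T=load('top10')
X,r=tri([(T,(307.8,243.6)),(S,(317.8,221.))]);print(r,H.T@(X-O)*1000)
print('pred px',proj(S,[O+H@np.array(v)/1000 for v in[(17.7,.6,113),(14,.6,113),(22,.6,113)]]),proj(T,[O+H@np.array(v)/1000 for v in[(17.7,.6,113),(14,.6,113)]]))
```

```text
nose tri (array([ 0.52817417, -0.09709559,  0.2235829 ]), [1.1964125990913055, 1.1964125990912389])
ball tri (array([0.57002585, 0.03642918, 0.26239249]), [0.6357789720010437, 0.635778972000878])
[0.4715649744061502, 0.4715649744061004] [ 19.05600613   0.21542303 115.71597219]
pred px [[318.22274249 221.66003119]
 [317.53598883 221.63082462]
 [319.02408155 221.69411   ]] [[307.81229491 243.65109659]
 [307.63377298 244.8991663 ]]
```

All views agree that the eye bar is at about hook (18, 0.5, 114), centred. I'll push in slowly, in two stages with a force check between.

Request:
{"api": "carry_out", "payload": {
  "targets": [
    [[0.8, 3.5, -0.5, -6, 0, 0, 0], [0.8, 8, -1, -12, 0, 0, 0], [0.8, 12.5, -1.7, -18, 0, 0, 0], [0.8, 16, -2.2, -23, 0, 0, 0], [0.8, 20, -2.7, -28, 0, 0, 0], [0.8, 24, -3.2, -33, 0, 0, 0], [0.8, 27, -3.7, -37, 0, 0, 0], [0.8, 27, -3.7, -37, 0, 0, 0]]
  ]
}}

```text
time_s: 9.7
position: [0.4743, -0.0921, 0.1839]
tool_rot: [[0.784, 0.607, 0.127], [-0.102, -0.076, 0.992], [0.612, -0.791, 0.002]]
ft_force: [-1.7, -0.3, -4.5]
grip_width: 0.0346
```

Run:
```python
from plan import *
for n in('scene','top'): grab(n,n+'11')
s=env.observe(); print(s['time_s'],s['position'],s['ft_force']); R=np.array(s['tool_rot']);  e=np.array(s['position'])+R@(.085,.0175,.0015); print('eye hook',H.T@(e-O)*1000, 'F hook',H.T@s['ft_force'])
S=load('scene11');T=load('top11')
a=cv2.resize(S['img'][205:245,300:350][:,:,::-1],None,fx=12,fy=12,interpolation=cv2.INTER_CUBIC)
b=cv2.resize(T['img'][215:255,285:335][:,:,::-1],None,fx=12,fy=12,interpolation=cv2.INTER_CUBIC)
cv2.imwrite('pics/c12.png',cv2.resize(np.hstack([a,b]),None,fx=.66,fy=.66))
```

```text
nose tri (array([ 0.52817417, -0.09709559,  0.2235829 ]), [1.1964125990913055, 1.1964125990912389])
ball tri (array([0.57002585, 0.03642918, 0.26239249]), [0.6357789720010437, 0.635778972000878])
9.8 [ 0.47391462 -0.09194291  0.18443984] [-1.89057825  1.92157552 -3.19639505]
eye hook [15.13234673  1.25470077 66.23197598] F hook [-3.64034957  1.66200901 -1.21213075]
```

View pics/c12.png

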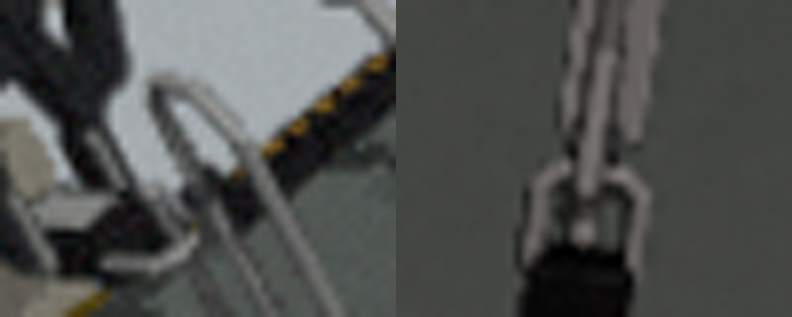

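The top view shows the nose ball inside the eye's hole. Continuing down to about z 36.

Request:
{"api": "carry_out", "payload": {
  "targets": [
    [[0.8, 3, -0.4, -4, 0, 0, 0], [0.8, 6.5, -0.8, -8, 0, 0, 0], [0.8, 9.5, -1.3, -12, 0, 0, 0], [0.8, 13, -1.7, -16, 0, 0, 0], [0.8, 16, -2.1, -20, 0, 0, 0], [0.8, 19, -2.5, -24, 0, 0, 0], [0.8, 19, -2.5, -24, 0, 0, 0], [0.8, 19, -2.5, -24, 0, 0, 0]]
  ]
}}

```text
time_s: 10.47
position: [0.4935, -0.0949, 0.161]
tool_rot: [[0.783, 0.609, 0.128], [-0.101, -0.077, 0.992], [0.614, -0.789, 0.001]]
ft_force: [0.4, 0.2, -1.3]
grip_width: 0.0345
```

Run:
```python
from plan import *
for n in('wrist','scene','top'): grab(n,n+'12')
s=env.observe(); print(s['time_s'],s['position'],s['ft_force']); R=np.array(s['tool_rot']);  e=np.array(s['position'])+R@(.085,.0175,.0015); print('eye hook',H.T@(e-O)*1000, 'F hook',H.T@s['ft_force'])
S=load('scene12');T=load('top12')
a=cv2.resize(S['img'][205:255,300:350][:,:,::-1],None,fx=12,fy=12,interpolation=cv2.INTER_CUBIC)
b=cv2.resize(T['img'][205:255,285:335][:,:,::-1],None,fx=12,fy=12,interpolation=cv2.INTER_CUBIC)
cv2.imwrite('pics/c13.png',cv2.resize(np.hstack([a,b]),None,fx=.66,fy=.66))
```

```text
nose tri (array([ 0.52817417, -0.09709559,  0.2235829 ]), [1.1964125990913055, 1.1964125990912389])
ball tri (array([0.57002585, 0.03642918, 0.26239249]), [0.6357789720010437, 0.635778972000878])
10.6167 [ 0.49336002 -0.09492142  0.16147563] [ 0.36743707 -0.10167039 -2.64704842]
eye hook [16.53825222  0.79007146 36.24768638] F hook [-1.33223291 -0.05348796 -2.31829823]
```

View pics/c13.png

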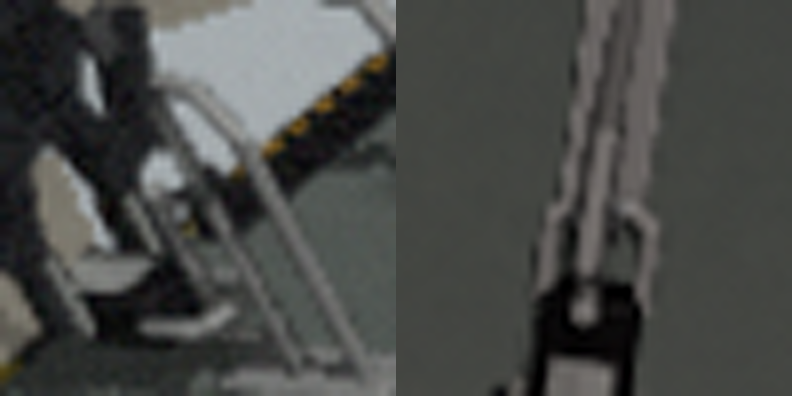

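View pics/wrist12.png

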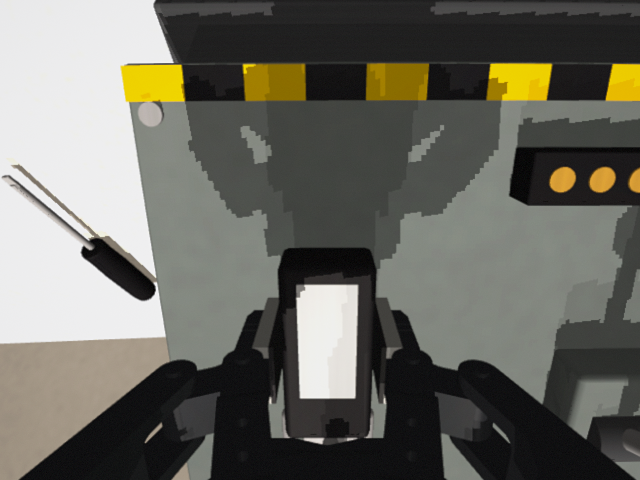

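The force is back to its no-load level, so the bar is past the gate, at about hook (16.5, 1, 36). I'll lower it slightly and release.

Request:
{"api": "carry_out", "payload": {
  "targets": [
    [[0.8, 3, -0.4, -4, 0, 0, 0], [0.8, 3, -0.4, -4, 0, 0, 0], [0.5, 3, -0.4, -4, 0, 0, 0], [0.4, 3, -0.4, -4, 0, 0, 0], [0.2, 3, -0.4, -4, 0, 0, 0], [0, 3, -0.4, -4, 0, 0, 0], [0, 3, -0.4, -4, 0, 0, 0], [0, 3, -0.4, -4, 0, 0, 0], [0, 3, -0.4, -4, 0, 0, 0], [0, 3, -0.4, -4, 0, 0, 0]]
  ],
  "squeeze": 20
}}

```text
time_s: 11.45
position: [0.4964, -0.0953, 0.1574]
tool_rot: [[0.782, 0.609, 0.128], [-0.101, -0.078, 0.992], [0.614, -0.789, 0.001]]
ft_force: [-0.8, 0.3, -0.7]
grip_width: 0.0855
```

Run:
```python
from plan import *
grab('wrist','w13')
s=env.observe(); print(s['time_s'],s['position'],s['ft_force'],s['grip_width'])
```

```text
nose tri (array([ 0.52817417, -0.09709559,  0.2235829 ]), [1.1964125990913055, 1.1964125990912389])
ball tri (array([0.57002585, 0.03642918, 0.26239249]), [0.6357789720010437, 0.635778972000878])
11.5 [ 0.49641082 -0.09532074  0.15733818] [ 0.11242764  0.11453309 -0.43814631] 0.08544888524886853
```

View pics/w13.png

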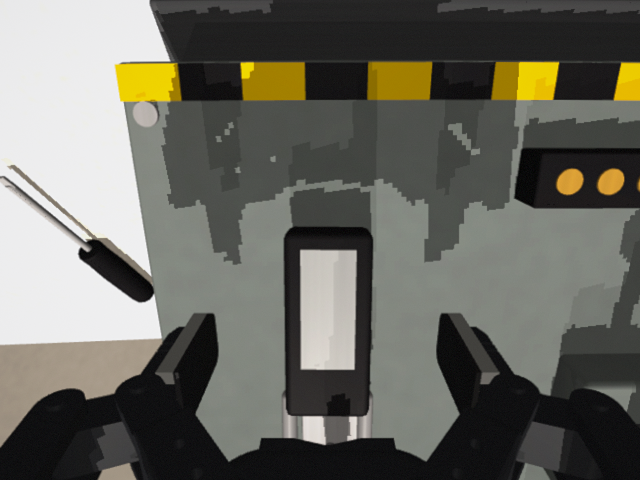

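The fob is hanging free between the open fingers. I'll retreat along the panel normal.

Request:
{"api": "carry_out", "payload": {
  "targets": [
    [[0, -6, 1, 8, 0, 0, 0], [0, -15, 2, 20, 0, 0, 0], [0, -31, 4, 40, 0, 0, 0], [0, -50, 6, 65, 0, 0, 0], [0, -68, 9, 88, 0, 0, 0], [0, -90, 12, 115, 0, 0, 0], [0, -110, 14, 140, 0, 0, 0], [0, -130, 16, 160, 0, 0, 0], [0, -130, 16, 160, 0, 0, 0], [0, -130, 16, 160, 0, 0, 0]]
  ]
}}

```text
time_s: 12.33
position: [0.3661, -0.0796, 0.3182]
tool_rot: [[0.781, 0.611, 0.129], [-0.101, -0.081, 0.992], [0.616, -0.787, -0.001]]
ft_force: [0.3, 0.4, -0.3]
grip_width: 0.0852
```

Run:
```python
from plan import *
for n in('wrist','scene','top'): grab(n,n+'14')
s=env.observe(); print(s['time_s'],s['position'],s['ft_force'])
S=load('scene14');T=load('top14');W=load('wrist14')
a=cv2.resize(S['img'][205:275,280:350][:,:,::-1],None,fx=6,fy=6,interpolation=cv2.INTER_CUBIC)
b=cv2.resize(T['img'][205:275,265:335][:,:,::-1],None,fx=6,fy=6,interpolation=cv2.INTER_CUBIC)
cv2.imwrite('pics/c14.png',cv2.resize(np.hstack([a,b]),None,fx=.95,fy=.95))
```

```text
nose tri (array([ 0.52817417, -0.09709559,  0.2235829 ]), [1.1964125990913055, 1.1964125990912389])
ball tri (array([0.57002585, 0.03642918, 0.26239249]), [0.6357789720010437, 0.635778972000878])
12.4833 [ 0.36662597 -0.07925313  0.31622396] [-0.15091433 -0.43438854  0.51374093]
```

View pics/c14.png

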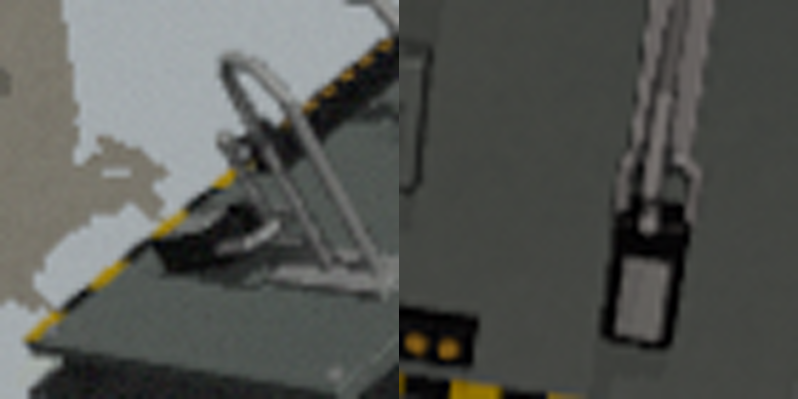

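View pics/wrist14.png

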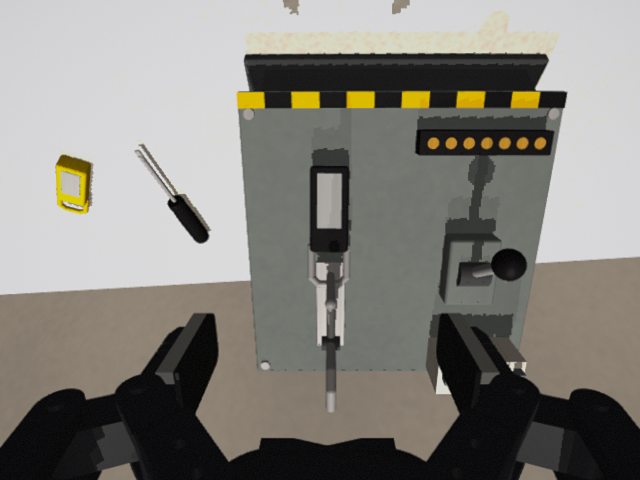

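View pics/scene14.png

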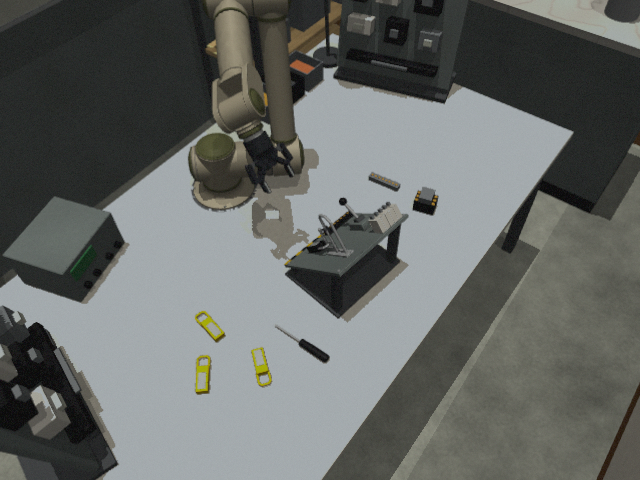

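Run:
```python
from plan import *
W=grab('wrist','w15');T=load('top14');S=load('scene14')
def c(d,x0,y0,x1,y1,th):
    g=cv2.cvtColor(d['img'],cv2.COLOR_RGB2GRAY)[y0:y1,x0:x1]; m=(g<th).astype(np.uint8); n,l,st,ce=cv2.connectedComponentsWithStats(m); i=1+np.argmax(st[1:,4]); print(st[i]); return ce[i]+[x0,y0]
pw=c(W,485,240,535,290,28); ps=c(S,335,192,352,208,35)
X,r=tri([(W,pw),(S,ps)]); print(pw,ps,X,r)
v=H.T@(X-O)*1000; print('ball hook',v,'angle from normal',np.arctan2(-(v[0]),v[2]-22), 'joint',.5+np.arctan2(-v[0],v[2]-22))
cv2.imwrite('pics/c15.png',cv2.resize(W['img'][235:415,270:390][:,:,::-1],None,fx=3.3,fy=3.3,interpolation=cv2.INTER_CUBIC))
```

```text
nose tri (array([ 0.52817417, -0.09709559,  0.2235829 ]), [1.1964125990913055, 1.1964125990912389])
ball tri (array([0.57002585, 0.03642918, 0.26239249]), [0.6357789720010437, 0.635778972000878])
[  5  12  35  31 763]
[ 4  6  7  7 32]
[507.20969856 265.70642202] [342.125 201.125] [0.50848873 0.0447036  0.21337017] [0.7428536643771082, 0.7428536643770071]
ball hook [-38.83762895 139.6429602   96.60213562] angle from normal 0.47998890707666964 joint 0.9799889070766696
```

View pics/c15.png

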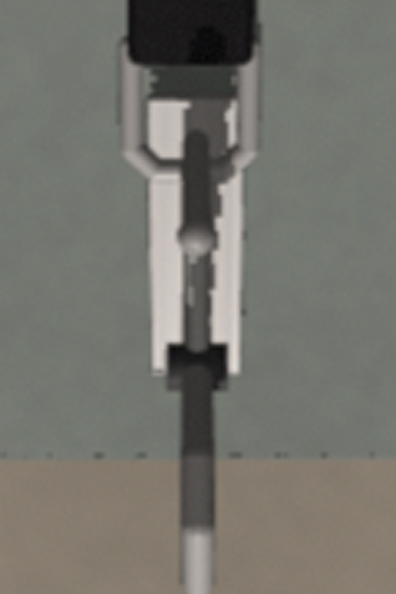

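Checks before handing in:
- **Lever:** about 0.98 rad.
- **Eye:** the nose stands in its hole.
- **Gate:** a straight bar from the hinge (200,360) to the nose ball (197,240), so shut.
- **Robot:** clear of everything.

Run:
```python
from h import *
a=load('wrist14')['img'].astype(int);b=load('w15')['img'].astype(int)
print('time',env.observe()['time_s']); print(env.close_job())
```

```text
time 12.5333
the job is handed in; nothing more can be done
None
```

The console is locked out and the job is handed in, with the clock at 12.5 s of the 54 s allowed. No verdict was reported.

**What I did**
- I gripped the ball of the main switch lever and swung it to its stop.
- I picked up the black fob, pushed its eye past the gate square to the panel, released it and backed the arm away.

**Last checks**
- **Lever:** it measured about 0.98 rad, above the 0.9 limit.
- **Eye and gate:** the nose stood in the eye's hole, and the force on the tool fell back to its no-load level once the bar was past the gate. The gate looked shut from hinge to nose ball in the enlarged wrist view, but I could not read its angle directly.
- **Fob:** it hung clear of the fingers. I did not measure its speed or the bar's final resting position after letting go.
- **Bench items:** the terminal strip, contactor and screwdriver looked unmoved, and I never touched them or the yellow look-alikes.

**What went wrong or disagreed**
- One row, as I let go of the lever, was written from the wrong start pose. The tool slid 37–50 mm downhill off the ball as it opened, and the lever stayed at off.
- Before gripping, the wrist camera put the fob about 3 mm nearer the robot than the top camera did. I measured the eye again over the hook before pushing it in.

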